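# Fit the end board of a flat-pack spice rack with its cam lock

### The job

Fit the loose end board onto the open end of the spice rack: slide its stud into the groove until the board sits against the rack, then swing the red-gripped cam lever clockwise until the cam has drawn the stud firmly tight, so that it stays tight when you let go. Stop when you feel it grow tight, for forcing it further would over-tighten the cam; leave the spice jars where they stand.

Things in the scene. Friction and masses are not known exactly. Their poses are not given: they have to be found in the camera images.
- rack_base: fixed pale wood plinth, 150 (x) x 120 (y) x 32 mm high; a 75 mm high end board is already on its far (-x) end. Origin: on the cam's upright axis at worktop level, z up. +x points out of the open end, whose face is the plane x = +34 mm. In it, at y = 0, is a groove 11 mm wide (mouth flared to 19), open at the top, down to the worktop, leading to the cam. Lever arm's top is 38 mm up
- end_board: loose pale wood board, about 0.3 kg, upright: 18 (x) x 110 (y) x 75 mm high. Origin: centre of underside. From its -x face, 17 mm up, a steel stud (6 mm thick) points along -x; its upright T head (8 mm thick, 19 tall) is 19.9 to 24.7 mm out from the face: how far it is screwed in differs and is not measured. Fitted: axes as the rack's, origin at x = +43 mm, y = 0 in the rack's frame
- cam: steel cam: disc of 51 mm diameter flush with the plinth's top, with curved flanges below it that hook behind the stud's head. Origin: on its upright axis at worktop level. It turns with its lever, an arm on top (upper face 38 mm above the worktop) that points along the cam's own -y to the grip. Rightly tight is a pull of some 20 to 30 N on the stud; over 50 N is too tight
- cam_turn (a joint): cam turn, rad, clockwise from above, 0 to 3.4. Starts at 0-0.3 (open, the stud can enter). Lever along the rack's -y at 0, -x at 1.57, +y at 3.14. Turns easily (1 N at the grip) until the flange takes the stud, at 1.1 to 2.8; over the next 0.4 rad the pull grows from 0 to 50 N. Force at the grip along its path: 1/4 of the pull while turning, 1/10 at rest. It stays where it is left
- cam_grip (a point): middle of the red grip that stands upright at the end of the cam lever, 16 mm above its foot: 15 mm diameter, from 38.5 to 72 mm above the worktop, 45 mm from the cam's axis. It spins freely about its own upright axis, so it can be held and carried round the cam's axis without turning the hand
- spice_jar_2: glass spice jar with a green lid, 46 mm diameter, 106 mm high, a bystander behind the work. Origin: centre of its underside
- spice_jar_3: glass spice jar with a green lid, 46 mm diameter, 106 mm high, a bystander behind the work. Origin: centre of its underside. (The arm starts beyond the end of the wall at the right: swing away from it, fold in to about 0.41 m reach, then swing to the work)

How it is judged:
By the outcome, as a careful person would: the job done as asked, in the order asked, and still so for the second after the job is handed in, with the robot touching nothing.
It also fails if it takes over 72 s, if anything falls off the work surface, if the arm or the gripper's body presses on something with over 40 N, if the wrist force passes 120 N, or if a joint passes its speed limit or range.

### The arm

A 6-joint arm with a two-finger parallel gripper is mounted at the origin on a cart in front of the work surface, level with it; the furniture and walls round the work are solid. World frame = base frame: x ahead of the robot, y to its left, z up, the work surface at z = 0. Lengths are in mm, angles in rad, forces in N, time in s.
With the tool pointing down it reaches from about 300 to 775 mm from the base axis. Payload 14.6 kg.
Tool frame: the origin (TCP) lies at the very end of the fingers, on their centre line; the grasp point (between the pads) lies 19 mm behind it; z points along the fingers, y is the line along which they close (so a half turn about z gives the same grasp; the last joint's range is limited). The gripper opens to 94 mm and grips with 3 to 60 N. Pads are 16 mm wide; open, the fingers measure 119 mm over their backs; the gripper's body (75 mm by 177 mm) begins 78 mm behind the grasp point.
Start: joints at [1.042, 0.3, 1.521, -0, 1.321, -0.067], TCP at [245.054, 492.38, 205.446] pointing down, gripper open.
Joint ranges: [-3.03, 3.03], [-0.79, 2.21], [0.23, 2.52], [-1.04, 4.18], [0, 3.07], [-2.55, 2.55]. Speed limits (rad/s): [2.22, 2.22, 2.57, 3.14, 3.14, 3.14].

### API

Orientations are given as [roll, pitch, yaw] about the fixed x, y, z axes, in that order (R = Rz(yaw) Ry(pitch) Rx(roll)).
In Python, from cell import manip gives the robot as it stands.
- The arm moves only by the tool servo_tool, never from a script. Its argument "motion" is a list that holds one entry, the list of rows, each a list of 7 numbers: the shift along the world's x, y, z as a fraction of full scale, then the turn, a rotation vector about the world's x, y, z as a fraction of full scale, then the closure, from 0 (fully open) to 1 (shut). In form: [[[x, y, z, rx, ry, rz, gripper], ...]]. A call has 1 to 10 rows; each row is the pose to reach, as a shift and turn from the pose commanded when the call began, turning the shorter way round; what a row does not reach only later rows make up. Full scale, the value 1, is 0.5 m for a shift and pi rad for a turn. A row lasts 1/10 s, in which the tool goes at most 50 mm and 8.59 degrees, less where a joint would pass 70% of its speed; a pose out of reach is approached as far as the arm can. A call with a number of a shift or a turn outside -1 to 1 is refused whole. A call with a gripper value outside its range is refused whole. The fingers move at their own pace and stop on an object; "newtons" is the grip in N (left out, the last holds). Time passes only in rows, so rows that repeat a pose let the fingers close. It gives the time, the measured TCP pose, the force, the opening and the grip force at its end, in the units of the state.
- manip.read_state(): the state, without advancing time (a new reading comes with each control period).
- manip.camera(name): name is "scene" or "side" or "wrist"; returns a dict with "frame" (400x640x3 uint8, red, green, blue), "range_z" (400x640 float32, mm along the optical axis (not along the pixel's ray), 0 where there is no reading), "vfov" (degrees; the focal length in pixels is half the picture's height over the tangent of half this angle, whatever the lens; pixels are square), "cx", "cy" (the principal point, pixels), "cam_to_world" (4x4, takes a point from camera to world coordinates). Camera axes: x right, y down, z forward; pixel columns grow to the right and rows downward; lengths in mm; the calibration is good to about 2 mm. A picture is of the moment at which its call begins.
- manip.sign_off(): hands the job in; it is judged then, once.
The state is a dict: "clock": time; "joints": joint angles; "qd": joint speeds; "effort": joint torques, N m; "eef_pos": TCP position; "eef_rot": TCP orientation; "wrist_force": force on the tool from outside, world axes, zero at the start; "moment": the same for the moment, N m; "finger_gap": finger opening in mm; "finger_force": force on a finger pad.
Only numpy, scipy, OpenCV 4.12 (cv2) and the standard library are available. Lean on these libraries where they do the work, as an engineer would, in place of code of your own. Each camera call takes 0.05 s, during which the arm holds its last target. There are 200 camera calls.

## Working session

There is one attempt and no reset: what is moved stays moved. The work goes in short steps, Python scripts to look and compute and a tool call to move; the robot and the scene stay as the last step left them, time stands still between calls to the robot, and variables do not carry over. Pictures are saved under pics/ and viewed, at most 10 in all, crops included, and the job is handed in when it is done.

Besides the shell and the picture viewer there is one more tool, called as a command line: name --argument value ..., lists and objects as JSON in quotes. servo_tool: Moves the arm, as the interface text tells. Its arguments: {"type":"object","properties":{"motion":{"type":"array"},"newtons":{"type":"number"}},"required":["motion"]}

```bash
mkdir -p pics; cat > h.py <<'E'
import numpy as np, cv2
from cell import manip
def shot(name,fn=None):
    c=manip.camera(name)
    if fn: cv2.imwrite('pics/'+fn,c['frame'][:,:,::-1])
    z=c['range_z'].astype(float); f=200/np.tan(np.radians(c['vfov'])/2)
    v,u=np.mgrid[0:400,0:640]
    P=np.stack([(u-c['cx'])*z/f,(v-c['cy'])*z/f,z,np.ones_like(z)],-1)@np.array(c['cam_to_world']).T
    P=P[...,:3]; P[z==0]=np.nan
    return c,P
E
python3 - <<'E'
from h import *
s=manip.read_state(); print(s)
a,P=shot('scene','s1.png'); b,Q=shot('side','d1.png')
np.savez('one.npz',a=a['frame'],P=P,b=b['frame'],Q=Q)
E
```

```text
{'clock': 0.0, 'joints': array([ 1.04242593e+00,  3.00460350e-01,  1.52155612e+00, -3.54852780e-05,
        1.32066818e+00, -6.65962325e-02]), 'qd': array([-0.00163435,  0.00148383, -0.00107309, -0.00108678, -0.00195768,
        0.00016514]), 'effort': array([-3.08123317e-04, -5.31819284e+01, -3.52724111e+01,  7.07415864e-02,
        2.44884094e-02, -6.26700739e-05]), 'eef_pos': array([244.93100636, 492.17871144, 204.90277867]), 'eef_rot': array([-3.14050079e+00, -3.83737263e-05,  2.67982727e+00]), 'wrist_force': array([0.20956236, 0.67298388, 0.3039967 ]), 'moment': array([ 0.01947793, -0.04669418, -0.00822763]), 'finger_force': 0.0, 'finger_gap': 94.08617108408691}
```

View pics/s1.png

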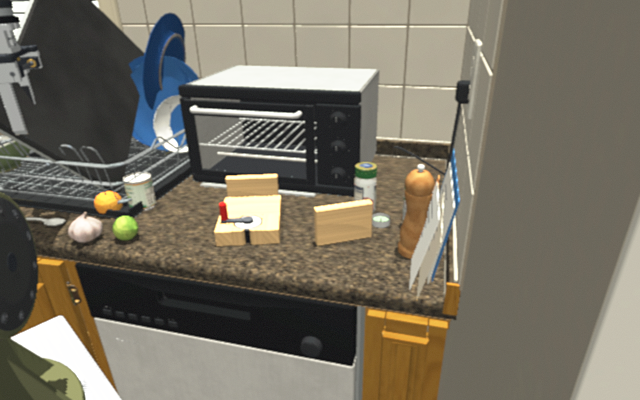

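View pics/d1.png

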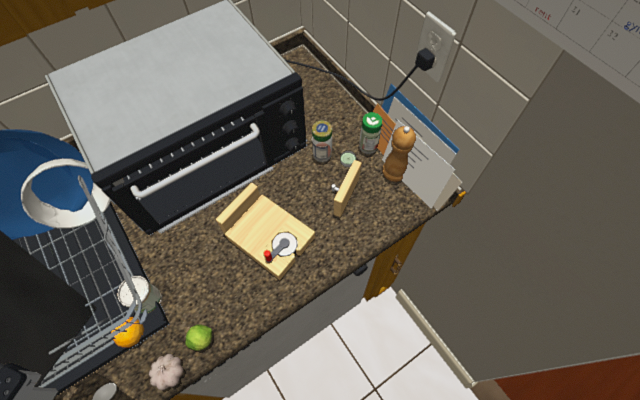

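The scene view shows the plinth at (250,220), with the cam at (248,222), the red grip at (223,211) and the loose board at (343,222). In the side view the plinth is at (265,235), the cam at (285,243), the grip at (268,256), and the board at (347,190) with its stud toward (335,188).

```bash
python3 - <<'E'
from h import *
d=np.load('one.npz')
for n,I,P,px in (('scene',d['a'],d['P'],dict(pl=(250,210),farboard=(252,180),grip=(223,210),board=(343,222),jar=(366,170),mill=(420,185),orange=(108,202),garlic=(85,228),lime=(125,228),toaster=(250,160),toaster2=(345,180),wall=(480,150),wallR=(560,200),lid=(382,219))),
 ('side',d['b'],d['Q'],dict(pl=(255,225),cam=(289,240),grip=(268,256),board=(347,188),stud=(335,188),jar=(372,120),jar2=(321,130),lid=(348,158),mill=(402,135),lime=(198,337),toaster=(170,190),card=(445,190),wall=(520,200)))):
    print(n)
    for k,(u,v) in px.items(): print(k,np.round(P[v,u]))
    X=P.reshape(-1,3); C=I.reshape(-1,3).astype(int)
    red=(C[:,0]>130)&(C[:,1]<60)&(C[:,2]<60)&(X[:,2]>25)&(X[:,2]<90)
    print('red',red.sum(),np.nanmean(X[red],0),np.nanmin(X[red],0),np.nanmax(X[red],0))
    base=P[px['pl'][1],px['pl'][0]]
    bd=P[px['board'][1],px['board'][0]]
    wood=(C[:,0]-C[:,2]>35)
    for nm,c,zr,r in (('plinth',base,(28,36),140),('board',bd,(70,79),90)):
        m=wood&(abs(X[:,2]-np.mean(zr))<4)&(np.hypot(*(X[:,:2]-c[:2]).T)<r)
        pts=X[m,:2].astype(np.float32)
        print(nm,m.sum(),cv2.minAreaRect(pts), X[m,2].mean())
E
```

```text
scene
pl [518. 170.  31.]
farboard [564. 219.  69.]
grip [450. 160.  61.]
board [595. -16.  43.]
jar [706.  22. 104.]
mill [ 638. -147.  145.]
orange [328. 415.  36.]
garlic [254. 337.  34.]
lime [308. 284.  32.]
toaster [708. 424.  20.]
toaster2 [725.  95.  54.]
wall [ 562. -272.  256.]
wallR [ 280. -439.  346.]
lid [708. -23.   6.]
red 80 [450.12690017 161.88259234  56.33998085] [445.37626017 157.74158573  40.36991163] [455.21409256 167.47850076  71.69087891]
plinth 609 ((531.3484497070312, 187.03591918945312), (215.03602600097656, 119.50932312011719), 48.22382736206055) 31.69912364070452
board 186 ((600.1409301757812, -10.379032135009766), (20.640764236450195, 108.92378234863281), 60.03343200683594) 73.51099328050631
side
pl [532. 196.  35.]
cam [493. 125.  31.]
grip [449. 165.  67.]
board [583.  -5.  77.]
stud [616.  16.  19.]
jar [735. -77. 106.]
jar2 [717.  40. 107.]
lid [705. -25.   4.]
mill [ 652. -121.  158.]
lime [311. 298.  46.]
toaster [640. 392.  22.]
card [ 569. -217.   62.]
wall [ 491. -318.  149.]
red 20 [452.16833309 166.24469538  71.33835293] [448.00888443 161.01855689  66.54516307] [457.54293581 170.65488046  75.12939774]
plinth 3133 ((517.7825927734375, 170.76551818847656), (163.80430603027344, 120.68223571777344), 48.27651596069336) 32.039969810851474
board 383 ((602.674072265625, -8.412494659423828), (19.010026931762695, 109.65534210205078), 61.199913024902344) 74.7765117212689
```

```bash
python3 - <<'E'
from h import *
from scipy.optimize import least_squares
d=np.load('one.npz')
A=np.vstack([d['P'].reshape(-1,3),d['Q'].reshape(-1,3)]); A=A[~np.isnan(A[:,0])]
H=np.full((20,28),-99.)
for x,y,z in A:
    i,j=int(x//50),int((y+600)//50)
    if 0<=i<20 and 0<=j<28: H[i,j]=max(H[i,j],z)
print('cols y from -600 step 50; rows x from 0')
for i in range(20): print(i*50,' '.join('%4d'%v for v in H[i]))
# cam disc: grey pixels in side at z~32
for n,I,P in (('scene',d['a'],d['P']),('side',d['b'],d['Q'])):
    X=P.reshape(-1,3); C=I.reshape(-1,3).astype(int); sat=C.max(1)-C.min(1)
    near=(np.hypot(X[:,0]-488,X[:,1]-133)<45)
    m=near&(abs(X[:,2]-33)<6)&(sat<25)
    print(n,'grey',m.sum(),np.round(cv2.minEnclosingCircle(X[m,:2].astype(np.float32))[0]),cv2.minEnclosingCircle(X[m,:2].astype(np.float32))[1],X[m].mean(0))
    # plinth extents in rack frame with th
    for th in (228.2,):
        t=np.radians(th); ex=np.array([np.cos(t),np.sin(t)]); ey=np.array([-ex[1],ex[0]])
        m=(np.hypot(X[:,0]-515,X[:,1]-165)<130)&(abs(X[:,2]-32)<3)
        r=(X[m,:2]-[488,133]); a=r@ex; b=r@ey
        print('x',np.percentile(a,[.3,2,98,99.7]),'y',np.percentile(b,[.3,2,98,99.7]))
E
```

```text
cols y from -600 step 50; rows x from 0
0  -99  -99  -99  -99  -99  -99  -99  -99  -99  -99  -99  -99  -99  -99  -99  -99  -99  -99  -99  -99  -99  -99  -99  -99  -99  -99  -99  -99
50  -99  -99  -99  -99  -99  -99  -99  -99  -99  189  252  157   88    1    2    1  -99  -99  -99  -99  -99  -99  -99  -99  -99  -99  -99  -99
100  -99  -99  -99  -99  -99  -99  -99  -99  -99  -99  260  275   31   13    1    2  -99  -99  -99  -99  -99  -99  -99  -99  -99  -99  -99  -99
150  -99  -99  -99  -99  -99  -99  -99  -99  -99  -99  -99  -99  -99  -99  -99  -99  -99  -99  -99   -7    0  214   10    0   99   75   32    5
200  -99  -99  426  -99  -99  -99  -99  -99  -99  -99  -99  -99  -99  -99  -99  -99  -99  -99   44  346  390  402  282  151  158  128  122  122
250  -99  -99  434  434  -99  -99  -99  -99  -99  -99  -99  -99  -99  -99  -99  -99    2   42   49   60  391  427  363  353  361   32  123  117
300  -99  -99  -99  433  431  -99  -99  -99  -99  -99  -99  -99  -99  -99    0    3    3   49   50  122  160  157  344  361  403  416   32   46
350  -99  -99  -99  257  431  -99  -99  -99  -99  -99  
[... 1519 characters left out ...]
 -99  -99
900  -99  -99  -99  -99  -99  -99  -99  -99  -99  -99  412  411    4    3    2  246  247  248  248  408  408  408  -99  -99  -99  -99  -99  -99
950  -99  -99  -99  -99  -99  -99  -99  -99  -99  -99  -99  410   30   28    2  245  247  407  407  407  -99  -99  -99  -99  -99  -99  -99  -99
scene grey 323 [488. 132.] 44.50412368774414 [483.42366051 126.03309931  33.39119816]
x [-117.54116466 -115.59009874   34.94465433   36.62047022] y [-62.95693601 -59.72897176  54.01169797  55.87884107]
side grey 395 [481. 140.] 32.03174591064453 [483.85140658 135.90447899  33.4260715 ]
x [-117.83824055 -115.49178892   30.82802548   33.1234249 ] y [-62.96248206 -61.46274876  54.20899277  56.42090539]
```

```bash
python3 - <<'E'
import cv2
a=cv2.imread('pics/d1.png')[150:290,200:400]
cv2.imwrite('pics/d1c.png',cv2.resize(a,None,fx=4,fy=4,interpolation=cv2.INTER_CUBIC))
E
```

```text
(no output)
```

View pics/d1c.png

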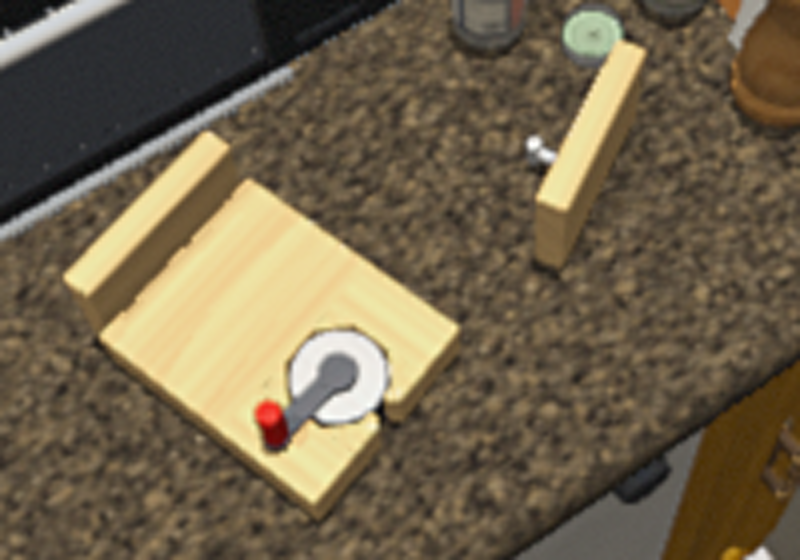

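The crop shows the lever along the rack's -y with its grip at (270,425), the groove mouth at (385,405), and the loose board with its stud to the left at (538,148). Next I check how much room the gripper body has around the board.

```bash
python3 - <<'E'
from h import *
d=np.load('one.npz')
A=np.vstack([d['P'].reshape(-1,3),d['Q'].reshape(-1,3)]); A=A[~np.isnan(A[:,0])]
t=np.radians(60.6); u=np.array([np.cos(t),np.sin(t)]); w=np.array([u[1],-u[0]])
for off in (0,-15,-25):
    c=np.array([602,-9])+off*w
    m=(A[:,2]>130)&(np.hypot(*(A[:,:2]-c).T)<170)
    r=A[m]; a=abs((r[:,:2]-c)@u)-88.5; b=abs((r[:,:2]-c)@w)-37.5
    dd=np.hypot(np.maximum(a,0),np.maximum(b,0))+np.minimum(np.maximum(a,b),0)
    i=np.argsort(dd)[[0,5,20]]; print(off,c,np.round(dd[i]),np.round(r[i]).tolist())
E
```

```text
0 [602.  -9.] [46. 46. 47.] [[703.0, 88.0, 132.0], [704.0, 88.0, 133.0], [638.0, -117.0, 139.0]]
-15 [588.93179283  -1.6364437 ] [49. 49. 50.] [[703.0, 88.0, 132.0], [703.0, 88.0, 192.0], [704.0, 89.0, 189.0]]
-25 [580.21965472   3.27259384] [52. 53. 54.] [[695.0, 97.0, 190.0], [698.0, 94.0, 140.0], [701.0, 92.0, 140.0]]
```

servo_tool --motion '[[[-0.06, -0.12, 0.05, 0, 0, 0, 0], [-0.125, -0.25, 0.09, 0, 0, 0, 0], [-0.125, -0.25, 0.09, 0, 0, 0, 0], [-0.125, -0.25, 0.09, 0, 0, 0, 0], [-0.04, -0.31, 0.09, 0, 0, 0, 0], [0.03, -0.37, 0.09, 0, 0, 0, 0], [0.09, -0.43, 0.09, 0, 0, 0, 0], [0.15, -0.5, 0.09, 0, 0, 0, 0], [0.19, -0.57, 0.09, 0, 0, 0, 0], [0.23, -0.64, 0.09, 0, 0, 0, 0]]]'

```text
clock: 1.1
eef_pos: [361.0, 170.9, 250.1]
eef_rot: [-3.141, -0.0, 2.68]
wrist_force: [1.5, 0.8, -0.5]
finger_gap: 94.0
finger_force: 0.0
```

servo_tool --motion '[[[0.06, -0.08, 0, 0, 0, -0.0165, 0], [0.12, -0.16, 0, 0, 0, -0.0165, 0], [0.19, -0.22, 0, 0, 0, -0.0165, 0], [0.26, -0.28, 0, 0, 0, -0.0165, 0], [0.34, -0.32, 0, 0, 0, -0.0165, 0], [0.42, -0.36, 0, 0, 0, -0.0165, 0], [0.48, -0.36, -0.06, 0, 0, -0.0165, 0], [0.48, -0.36, -0.1, 0, 0, -0.0165, 0], [0.48, -0.36, -0.1, 0, 0, -0.0165, 0], [0.48, -0.36, -0.1, 0, 0, -0.0165, 0]]]'

```text
clock: 2.1
eef_pos: [600.1, -7.5, 200.7]
eef_rot: [-3.141, -0.0, 2.628]
wrist_force: [-0.0, 0.3, 0.6]
finger_gap: 93.9
finger_force: 0.0
```

```bash
python3 - <<'E'
from h import *
c,P=shot('wrist','w1.png'); s=manip.read_state(); print(s['eef_pos'],s['eef_rot'],np.round(c['cam_to_world'],2))
I=c['frame'];X=P.reshape(-1,3);C=I.reshape(-1,3).astype(int)
m=(C[:,0]-C[:,2]>25)&(abs(X[:,2]-75)<4)&(np.hypot(X[:,0]-602,X[:,1]+9)<75)
r=cv2.minAreaRect(X[m,:2].astype(np.float32)); print(m.sum(),r,X[m].mean(0))
E
```

```text
[600.27002554  -7.50610693 201.6665586 ] [3.14102621e+00 1.19277621e-03 2.62822172e+00] [[ 4.9000e-01  8.5000e-01  2.0000e-01  5.4311e+02]
 [ 8.7000e-01 -4.8000e-01 -1.1000e-01  2.4820e+01]
 [ 0.0000e+00  2.3000e-01 -9.7000e-01  3.8079e+02]
 [ 0.0000e+00  0.0000e+00  0.0000e+00  1.0000e+00]]
1672 ((601.9293823242188, -7.941562652587891), (17.19890022277832, 109.28523254394531), 60.30451965332031) [599.54831069  -6.89210514  75.74978936]
```

View pics/w1.png

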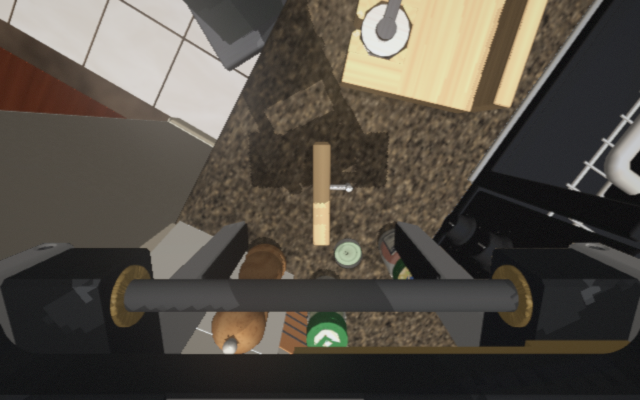

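The wrist view shows the board under the gripper at (321,195) and its stud at (342,188). The rack is at top right, with the cam at (385,30). The fingers straddle the board, so I'll go down and grip.

servo_tool --motion '[[[0.003, -0.001, -0.09, 0, 0, 0, 0.3], [0.003, -0.001, -0.18, 0, 0, 0, 0.4], [0.003, -0.001, -0.26, 0, 0, 0, 0.4], [0.003, -0.001, -0.306, 0, 0, 0, 0.4], [0.003, -0.001, -0.306, 0, 0, 0, 0.4], [0.003, -0.001, -0.306, 0, 0, 0, 0.7], [0.003, -0.001, -0.306, 0, 0, 0, 1], [0.003, -0.001, -0.306, 0, 0, 0, 1], [0.003, -0.001, -0.306, 0, 0, 0, 1], [0.003, -0.001, -0.306, 0, 0, 0, 1]]]' --newtons 30

```text
clock: 3.15
eef_pos: [601.8, -8.2, 48.0]
eef_rot: [3.141, 0.001, 2.628]
wrist_force: [0.5, 0.5, 0.8]
finger_gap: 20.1
finger_force: 0.0
```

servo_tool --motion '[[[0, 0, 0, 0, 0, 0, 1], [0, 0, 0, 0, 0, 0, 1], [0, 0, 0, 0, 0, 0, 1], [0, 0, 0.04, 0, 0, 0, 1], [0, 0, 0.08, 0, 0, 0, 1], [-0.08, 0.02, 0.08, 0, 0, -0.02, 1], [-0.16, 0.06, 0.08, 0, 0, -0.04, 1], [-0.24, 0.1, 0.08, 0, 0, -0.0683, 1], [-0.32, 0.14, 0.08, 0, 0, -0.0683, 1], [-0.35, 0.156, 0.08, 0, 0, -0.0683, 1]]]' --newtons 30

```text
clock: 4.15
eef_pos: [423.2, 70.9, 86.9]
eef_rot: [-3.14, -0.002, 2.414]
wrist_force: [0.9, 0.1, -2.6]
finger_gap: 17.6
finger_force: 30.0
```

```bash
cat > m.py <<'E'
from h import *
import sys
c,P=shot('wrist',sys.argv[1]); s=manip.read_state(); print(s['eef_pos'],s['eef_rot'],s['finger_gap'],s['wrist_force'])
I=c['frame'];X=P.reshape(-1,3);C=I.reshape(-1,3).astype(int); sat=C.max(1)-C.min(1)
np.savez('w.npz',I=I,P=P)
wood=(C[:,0]-C[:,2]>25)
e=s['eef_pos'][:2]
m=wood&(X[:,2]>75)&(X[:,2]<130)&(np.hypot(*(X[:,:2]-e).T)<75)
if m.sum()>50: print('board',m.sum(),cv2.minAreaRect(X[m,:2].astype(np.float32)),np.median(X[m,2]))
m=(sat<30)&(C.mean(1)>120)&(abs(X[:,2]-33)<5)&(np.hypot(X[:,0]-485,X[:,1]-135)<45)
if m.sum()>20: print('cam',m.sum(),cv2.minEnclosingCircle(X[m,:2].astype(np.float32)))
m=(C[:,0]>130)&(C[:,1]<60)&(C[:,2]<60)&(X[:,2]>60)&(X[:,2]<80)
if m.sum(): print('red top',m.sum(),cv2.minEnclosingCircle(X[m,:2].astype(np.float32)),X[m].mean(0))
m=wood&(abs(X[:,2]-32.5)<3)&(np.hypot(X[:,0]-515,X[:,1]-165)<120)
r=X[m,:2]; t=np.radians(228.2); ex=np.array([np.cos(t),np.sin(t)]); ey=np.array([-ex[1],ex[0]])
a=(r-[485.4,135.3])@ex; b=(r-[485.4,135.3])@ey
# open-end edge: max x per y-bin ; side edges: per x-bin
def edge(k,v,lo,hi,sgn):
    q=[]
    for j in np.arange(lo,hi,6):
        w=v[(k>=j)&(k<j+6)]
        if len(w)>15: q.append((j+3,np.percentile(w,98.5 if sgn>0 else 1.5)))
    q=np.array(q)
    if len(q)<4: return None
    p=np.polyfit(q[:,0],q[:,1],1); g=abs(np.polyval(p,q[:,0])-q[:,1])<2; 
    p=np.polyfit(q[g,0],q[g,1],1)
    return 'slope deg %.2f at0 %.2f n %d/%d'%(np.degrees(np.arctan(p[0])),p[1],g.sum(),len(q))
print('end x',edge(b,a,-58,54,1)); print('-y',edge(a,b,-100,28,-1)); print('+y',edge(a,b,-100,28,1))
E
python3 m.py w2.png
```

```text
[422.83290414  71.34347899  87.00729138] [-3.14019096e+00 -1.72431751e-03  2.41471782e+00] 17.803257106103505 [ 2.33267319  0.39491457 -2.75649024]
board 5016 ((423.7268981933594, 71.55522155761719), (19.29372215270996, 109.46721649169922), 48.37091064453125) 114.77750888498346
cam 1806 ((484.93890380859375, 137.5052947998047), 26.59713363647461)
red top 23 ((449.495849609375, 167.75503540039062), 5.288736343383789) [447.76078699 167.53271048  71.1017432 ]
end x slope deg -27.35 at0 16.03 n 1/19
-y slope deg -0.74 at0 -60.34 n 22/22
+y slope deg -16.23 at0 32.68 n 6/22m.py:26: RankWarning: Polyfit may be poorly conditioned
  p=np.polyfit(q[g,0],q[g,1],1)
```

View pics/w2.png

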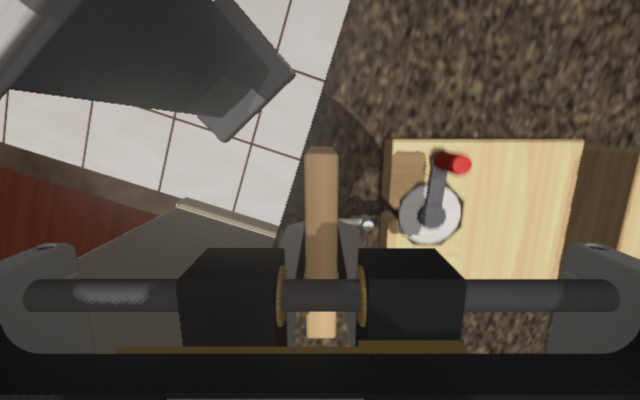

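```bash
python3 - <<'E'
from h import *
d=np.load('w.npz'); I,P=d['I'],d['P']
a=cv2.resize(I[120:280,300:500,::-1],None,fx=4,fy=4,interpolation=cv2.INTER_CUBIC); cv2.imwrite('pics/w2c.png',a[:600])
X=P.reshape(-1,3)
def fr(th,o): 
    t=np.radians(th); ex=np.array([np.cos(t),np.sin(t)]); ey=np.array([-ex[1],ex[0]]); r=X[:,:2]-o; return r@ex,r@ey
a,b=fr(228.2,[485.4,135.3]); z=X[:,2]
m=(abs(z-32)<2.5)
for j in range(-60,30,6):
    w=a[m&(b>=j)&(b<j+6)&(a>-20)&(a<45)]; print(j+3,len(w),np.round(np.percentile(w,[95,98,100]),1) if len(w)>5 else '')
# stud
ba,bb=fr(228.37,[423.7,71.6])
m=(ba<-12)&(ba>-40)&(abs(bb)<15)&(z>45)&(z<75)
print('stud head in board frame',m.sum()); 
for lo in range(-36,-10,3):
    k=m&(ba>=lo)&(ba<lo+3)
    if k.sum(): print(lo,k.sum(),np.round([bb[k].min(),bb[k].max(),b[k].min(),b[k].max(),z[k].max()],1))
E
```

```text
-57 548 [31.6 33.2 33.9]
-51 328 [32.7 33.7 34. ]
-45 307 [33.1 33.8 34.1]
-39 290 [32.8 33.5 33.9]
-33 356 [32.5 33.5 34. ]
-27 299 [32.9 33.7 34. ]
-21 314 [32.7 33.6 33.9]
-15 333 [32.8 33.7 34. ]
-9 298 [30.7 32.6 33.8]
-3 189 [24.8 25.1 25.2]
3 204 [28.3 29.6 31.5]
9 305 [32.3 33.2 33.9]
15 406 [32.2 33.6 34. ]
21 369 [32.4 33.6 34.1]
27 221 [31.8 33.3 34. ]
stud head in board frame 300
-36 57 [-3.7  3.7 -7.3  0.  67.5]
-33 74 [-4.   3.8 -7.6  0.2 67.5]
-30 46 [-2.7  1.9 -6.3 -1.7 66.8]
-27 32 [-2.8  2.  -6.5 -1.6 61.2]
-24 28 [-2.8  1.8 -6.4 -1.8 60.8]
-21 25 [-2.7  1.  -6.3 -2.6 60.8]
-18 21 [-2.8 -0.3 -6.4 -3.8 60. ]
-15 16 [-2.7 -0.8 -6.3 -4.4 59.7]
```

View pics/w2c.png

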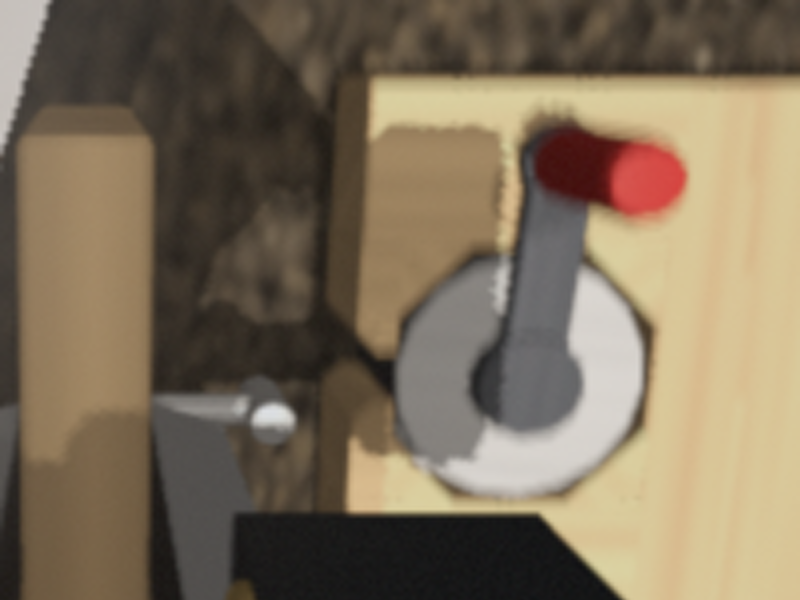

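The crop shows the groove mouth at about (380,375), in front of the cam, and the stud head at (270,418). The end face fits x = 34 in my rack frame and the yaw agrees. Now the groove centre in y.

```bash
python3 - <<'E'
from h import *
d=np.load('w.npz'); X=d['P'].reshape(-1,3); I=d['I'].reshape(-1,3).astype(int)
t=np.radians(228.2); ex=np.array([np.cos(t),np.sin(t)]); ey=np.array([-ex[1],ex[0]]); r=X[:,:2]-[485.4,135.3]; a=r@ex; b=r@ey
top=abs(X[:,2]-32)<2.5
for lo in np.arange(26,34.1,1):
    k=top&(a>=lo)&(a<lo+1)&(abs(b)<25); q=np.sort(b[k]); g=np.diff(q); i=g.argmax(); print(lo,len(q),'gap',q[i].round(1),q[i+1].round(1),'mid',((q[i]+q[i+1])/2).round(1))
k=top&(abs(np.hypot(a,b)-25)<1.5)&(I.max(1)-I.min(1)<30)
# cam disc vs wood: fit circle on outer grey px
g=top&(I.max(1)-I.min(1)<30)&(np.hypot(a,b)<32); print('disc',cv2.minEnclosingCircle(np.c_[a,b][g].astype(np.float32)))
k=(X[:,2]>66)&(X[:,2]<76)&(I[:,0]>150)&(I[:,1]<90)&(np.hypot(a,b)<70); print('grip',cv2.minEnclosingCircle(np.c_[a,b][k].astype(np.float32)))
E
```

```text
26.0 61 gap -6.9 4.4 mid -1.2
27.0 53 gap -7.0 4.3 mid -1.3
28.0 52 gap -6.7 4.3 mid -1.2
29.0 59 gap -7.9 4.6 mid -1.6
30.0 55 gap -7.3 4.9 mid -1.2
31.0 49 gap -8.7 5.5 mid -1.6
32.0 49 gap -9.7 6.5 mid -1.6
33.0 70 gap -10.5 8.0 mid -1.3
34.0 4 gap -14.0 14.0 mid -0.0
disc ((1.7100492715835571, -2.206960678100586), 29.6907901763916)
grip ((-3.152440071105957, -47.22117233276367), 6.164044380187988)
```

servo_tool --motion '[[[0.0, 0.0, 0.0, 0, 0, 0, 1], [0.0, 0.0, 0.0, 0, 0, 0, 1], [0.01, 0.015, -0.04, 0, 0, 0, 1], [0.015, 0.021, -0.07, 0, 0, 0, 1], [0.015, 0.021, -0.076, 0, 0, 0, 1], [0.015, 0.021, -0.076, 0, 0, 0, 1], [0.015, 0.021, -0.076, 0, 0, 0, 1], [0.015, 0.021, -0.076, 0, 0, 0, 1]]]'

```text
clock: 5.0
eef_pos: [434.4, 80.2, 50.0]
eef_rot: [3.141, 0.001, 2.413]
wrist_force: [-1.0, -0.2, -3.7]
finger_gap: 17.8
finger_force: 30.0
```

```bash
cat > r.py <<'E'
from h import *
s=manip.read_state(); p=s['eef_pos']
t=np.radians(228.2); ex=np.array([np.cos(t),np.sin(t)]); ey=np.array([-ex[1],ex[0]]); r=p[:2]-[484.4,136.2]
F=s['wrist_force']
print('clock %.2f'%s['clock'],p.round(2),np.degrees(s['eef_rot']).round(2),'rack x %.2f y %.2f'%(r@ex,r@ey),'F rack',(F[:2]@ex).round(1),(F[:2]@ey).round(1),F[2].round(1),'mom',np.round(s['moment'],2),'gap',s['finger_gap'])
E
python3 r.py; python3 m.py w3.png | grep -v "end\|y"; python3 - <<'E'
from h import *
d=np.load('w.npz'); X=d['P'].reshape(-1,3)
t=np.radians(228.2); ex=np.array([np.cos(t),np.sin(t)]); ey=np.array([-ex[1],ex[0]]); r=X[:,:2]-[484.4,136.2]; a=r@ex; b=r@ey; z=X[:,2]
top=abs(z-32)<2
for lo in (27,29,31,33):
    k=top&(a>=lo)&(a<lo+1)&(abs(b)<25); q=np.sort(b[k]); g=np.diff(q); i=g.argmax(); print(lo,q[i].round(1),q[i+1].round(1))
k=(a>38)&(a<62)&(abs(b)<12)&(z>12)&(z<35)
for lo in range(38,62,3):
    j=k&(a>=lo)&(a<lo+3)
    if j.sum(): print(lo,j.sum(),b[j].min().round(1),b[j].max().round(1),z[j].max().round(1))
E
```

```text
clock 5.00 [434.43  80.18  50.03] [1.7996e+02 4.0000e-02 1.3826e+02] rack x 75.07 y 0.09 F rack 0.8 -0.6 -3.7 mom [ 0.01  0.01 -0.  ] gap 17.809192006537785
[434.39673618  80.22478181  50.00201547] [3.14090054e+00 6.99503705e-04 2.41315252e+00] 17.875657163973997 [ 0.33016717 -0.45455723 -2.92383096]
board 4921 ((434.42523193359375, 80.28590393066406), (18.011953353881836, 109.21440124511719), 48.462730407714844) 77.89796747175268
cam 1550 ((480.11541748046875, 128.79498291015625), 36.54372024536133)
red top 186 ((452.9766540527344, 168.51341247558594), 6.300168991088867) [453.93906036 167.04046601  73.26197303]
27 -5.8 5.7
29 -5.6 5.7
31 -7.3 6.4
33 -8.9 8.7
38 49 -3.6 3.7 31.1
41 73 -3.9 3.6 31.1
44 52 -3.2 2.1 30.7
47 32 -2.8 2.4 24.6
50 29 -2.8 2.1 23.9
53 25 -2.9 0.9 23.5
56 20 -2.7 -0.5 24.8
59 15 -2.6 -1.0 23.6m.py:26: RankWarning: Polyfit may be poorly conditioned
  p=np.polyfit(q[g,0],q[g,1],1)
m.py:26: RankWarning: Polyfit may be poorly conditioned
  p=np.polyfit(q[g,0],q[g,1],1)
```

The stud and groove are aligned within 0.3 mm, so I'll slide the board in.

servo_tool --motion '[[[0.008, 0.009, 0, 0, 0, 0, 1], [0.016, 0.018, 0, 0, 0, 0, 1], [0.024, 0.027, 0, 0, 0, 0, 1], [0.032, 0.036, 0, 0, 0, 0, 1], [0.038, 0.0425, 0, 0, 0, 0, 1], [0.038, 0.0425, 0, 0, 0, 0, 1], [0.038, 0.0425, 0, 0, 0, 0, 1]]]'

```text
clock: 5.75
eef_pos: [452.9, 101.7, 49.3]
eef_rot: [-3.141, -0.0, 2.414]
wrist_force: [-0.8, 0.6, -2.9]
finger_gap: 17.5
finger_force: 30.0
```

```bash
python3 r.py
```

```text
clock 5.75 [452.94 101.66  49.33] [-1.7998e+02 -1.0000e-02  1.3829e+02] rack x 46.72 y -0.43 F rack 0.1 -1.0 -2.9 mom [0.01 0.03 0.01] gap 17.45349296602315
```

servo_tool --motion '[[[0.002, 0.002, -0.0015, 0, 0, 0, 1], [0.004, 0.004, -0.003, 0, 0, 0, 1], [0.0055, 0.006, -0.003, 0, 0, 0, 1], [0.0055, 0.006, -0.003, 0, 0, 0, 1], [0.0055, 0.006, -0.003, 0, 0, 0, 1]]]'

```text
clock: 6.25
eef_pos: [455.8, 104.5, 47.9]
eef_rot: [-3.142, 0.0, 2.413]
wrist_force: [0.1, -2.3, -1.9]
finger_gap: 17.7
finger_force: 30.0
```

```bash
python3 r.py
```

```text
clock 6.25 [455.81 104.54  47.93] [-180.      0.    138.27] rack x 42.66 y -0.21 F rack 1.7 1.6 -1.9 mom [-0.37  0.12 -0.12] gap 17.676300150340612
```

servo_tool --motion '[[[0.001, 0.001, 0, 0, 0, 0, 1], [0.002, 0.0022, -0.001, 0, 0, 0, 1], [0.002, 0.0022, -0.001, 0, 0, 0, 1], [0.002, 0.0022, -0.001, 0, 0, 0, 1]]]'

```text
clock: 6.65
eef_pos: [455.9, 104.7, 47.9]
eef_rot: [-3.139, -0.0, 2.414]
wrist_force: [-10.7, -11.1, 14.2]
finger_gap: 17.8
finger_force: 30.0
```

```bash
python3 r.py
```

```text
clock 6.65 [455.93 104.71  47.9 ] [-1.7983e+02 -3.0000e-02  1.3829e+02] rack x 42.45 y -0.23 F rack 15.4 -0.6 14.2 mom [-2.48  2.26 -0.06] gap 17.818118562192605
```

The board is seated: about 15 N against the rack and resting on the worktop. Before gripping the lever I check body clearance, mainly to the toaster, for different hand yaws along the swing.

```bash
python3 - <<'E'
from h import *
d=np.load('one.npz')
A=np.vstack([d['P'].reshape(-1,3),d['Q'].reshape(-1,3)]); A=A[~np.isnan(A[:,0])]
A=A[(A[:,2]>125)&(np.hypot(A[:,0]-500,A[:,1]-150)<260)&(A[:,0]>330)]
t=np.radians(228.2); ex=np.array([np.cos(t),np.sin(t)]); ey=np.array([-ex[1],ex[0]])
for rot in range(0,180,15):   # closing axis relative to rack x
    th=t+np.radians(rot); u=np.array([np.cos(th),np.sin(th)]); w=np.array([u[1],-u[0]]); o=[]
    for q in (0.05,.6,1.2,1.8,2.4,3.1):
        c=np.array([484.4,136.2])+45*(-np.cos(q)*ey-np.sin(q)*ex)
        a=abs((A[:,:2]-c)@u)-88.5; b=abs((A[:,:2]-c)@w)-37.5
        dd=np.hypot(np.maximum(a,0),np.maximum(b,0))+np.minimum(np.maximum(a,b),0)
        o.append(round(np.sort(dd)[3]))
    print(rot,o)
E
```

```text
0 [66, 41, 20, 8, 14, 37]
15 [67, 43, 22, 11, 15, 38]
30 [74, 50, 28, 19, 24, 46]
45 [87, 62, 41, 31, 37, 60]
60 [106, 82, 59, 50, 56, 79]
75 [118, 94, 72, 63, 70, 95]
90 [97, 73, 51, 45, 58, 86]
105 [80, 56, 34, 24, 39, 69]
120 [70, 46, 23, 14, 19, 49]
135 [66, 41, 19, 9, 14, 37]
150 [67, 43, 21, 11, 15, 38]
165 [70, 46, 23, 14, 19, 44]
```

servo_tool --motion '[[[-0.002, -0.002, 0.001, 0, 0, 0, 1], [-0.002, -0.002, 0.002, 0, 0, 0, 0.8], [-0.002, -0.002, 0.002, 0, 0, 0, 0.6], [-0.002, -0.002, 0.002, 0, 0, 0, 0.6], [-0.002, -0.002, 0.002, 0, 0, 0, 0.6], [-0.002, -0.002, 0.05, 0, 0, 0, 0.6], [-0.002, -0.002, 0.12, 0, 0, 0, 0.6], [-0.002, -0.002, 0.16, 0, 0, 0, 0.6], [-0.002, -0.002, 0.16, 0, 0, 0, 0.6]]]'

```text
clock: 7.55
eef_pos: [457.1, 105.0, 129.9]
eef_rot: [3.138, 0.003, 2.414]
wrist_force: [0.5, -0.6, -0.8]
finger_gap: 37.2
finger_force: 0.0
```

servo_tool --motion '[[[-0.001, 0.012, 0, 0, 0, 0.047, 0.6], [-0.002, 0.025, 0, 0, 0, 0.094, 0.6], [-0.003, 0.04, 0, 0, 0, 0.14, 0.6], [-0.004, 0.055, 0, 0, 0, 0.187, 0.6], [-0.005, 0.07, 0, 0, 0, 0.234, 0.6], [-0.006, 0.085, 0, 0, 0, 0.281, 0.6], [-0.007, 0.1, 0, 0, 0, 0.328, 0.6], [-0.008, 0.115, 0, 0, 0, 0.375, 0.6], [-0.009, 0.128, 0, 0, 0, 0.4167, 0.6], [-0.009, 0.128, 0, 0, 0, 0.4167, 0.6]]]'

```text
clock: 8.55
eef_pos: [450.9, 169.1, 126.3]
eef_rot: [3.141, -0.001, -2.558]
wrist_force: [0.3, -0.8, 0.2]
finger_gap: 37.7
finger_force: 0.0
```

```bash
python3 r.py; python3 m.py w4.png 2>/dev/null| grep -v "end\|y"; python3 - <<'E'
from h import *
d=np.load('w.npz'); X=d['P'].reshape(-1,3)
c,P=shot('scene'); Y=P.reshape(-1,3)
t=np.radians(228.2); ex=np.array([np.cos(t),np.sin(t)]); ey=np.array([-ex[1],ex[0]])
for n,Z in (('wrist',X),('scene',Y)):
    r=Z[:,:2]-[484.4,136.2]; a=r@ex; b=r@ey; k=(abs(Z[:,2]-75)<3)&(a>25)&(a<65)&(abs(b)<65)
    if k.sum()>20: print(n,k.sum(),cv2.minAreaRect(np.c_[a,b][k].astype(np.float32)))
E
```

```text
clock 8.55 [450.86 169.12 126.31] [ 1.7997e+02 -8.0000e-02 -1.4656e+02] rack x -2.18 y -46.95 F rack 0.4 0.8 0.2 mom [ 0.13 -0.01 -0.02] gap 37.6643600790857
[450.91700551 168.78254197 126.46821103] [ 3.14124017e+00 -1.26264245e-03 -2.56282753e+00] 37.55380588053596 [-0.27182249  0.13508845  0.38016708]
board 1665 ((446.2574768066406, 134.40280151367188), (60.31034469604492, 91.68594360351562), 33.425926208496094) 75.9223529115641
cam 327 ((486.2601623535156, 135.53846740722656), 26.140600204467773)
wrist 3120 ((42.73509216308594, -0.050327301025390625), (18.151765823364258, 109.58329772949219), 0.12279701977968216)
scene 343 ((44.779014587402344, 0.6726455688476562), (109.92713928222656, 21.254993438720703), 89.02230072021484)
```

View pics/w4.png

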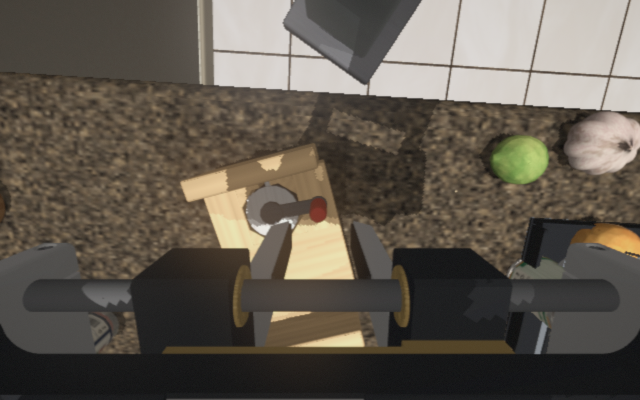

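The view shows the board flush on the rack (depth fit x = 42.7, y = -0.05, 0.1°). The red grip at (318,208) is between the fingers. Next I descend and grip it.

servo_tool --motion '[[[0.002, 0, 0, 0, 0, 0, 0.6], [0.002, 0, -0.06, 0, 0, 0, 0.6], [0.002, 0, -0.12, 0, 0, 0, 0.6], [0.002, 0, -0.162, 0, 0, 0, 0.6], [0.002, 0, -0.162, 0, 0, 0, 0.6], [0.002, 0, -0.162, 0, 0, 0, 0.6]]]'

```text
clock: 9.25
eef_pos: [452.6, 168.6, 46.9]
eef_rot: [-3.142, 0.0, -2.562]
wrist_force: [0.2, 1.5, 0.7]
finger_gap: 37.7
finger_force: 0.0
```

```bash
python3 r.py
```

```text
clock 9.25 [452.59 168.6   46.94] [-180.     0.  -146.8] rack x -2.95 y -45.31 F rack -1.3 -0.8 0.7 mom [ 0.1  -0.01  0.04] gap 37.68753793733246
```

servo_tool --motion '[[[0, 0, 0, 0, 0, 0, 0.8], [0, 0, 0, 0, 0, 0, 1], [0, 0, 0, 0, 0, 0, 1], [0, 0, 0, 0, 0, 0, 1], [0, 0, 0, 0, 0, 0, 1], [0, 0, 0, 0, 0, 0, 1], [0, 0, 0, 0, 0, 0, 1], [0, 0, 0, 0, 0, 0, 1]]]' --newtons 30

```text
clock: 10.05
eef_pos: [453.4, 168.3, 47.2]
eef_rot: [-3.14, 0.002, -2.561]
wrist_force: [4.8, -5.8, 1.1]
finger_gap: 14.3
finger_force: 30.0
```

```bash
cat >> r.py <<'E'
q=np.arctan2(-(r@ex),-(r@ey)); tang=-np.cos(q)*ex+np.sin(q)*ey; rad=-np.sin(q)*ex-np.cos(q)*ey
print('turn %.3f radius %.2f  Ftang(resist) %.2f Frad %.2f'%(q,np.hypot(*r),-F[:2]@tang,F[:2]@rad))
import sys
if len(sys.argv)>1:  # plan: turn angles relative -> shift fractions from current ideal
    for w in sys.argv[1:]:
        w=float(w); g=np.array([484.4,136.2])+45*(-np.sin(w)*ex-np.cos(w)*ey); print(w,((g-p[:2])/500).round(4))
E
python3 r.py .1 .2 .3 .4 .5 .6 .7 .8 .9 1.0
```

```text
clock 10.05 [453.43 168.26  47.23] [-1.7989e+02  1.2000e-01 -1.4672e+02] rack x -3.26 y -44.45 F rack 1.1 7.5 1.1 mom [-1.02 -0.93  0.05] gap 14.257801488362343
turn 0.073 radius 44.57  Ftang(resist) 0.59 Frad -7.56
0.1 [0.0012 0.0023]
0.2 [0.0081 0.008 ]
0.3 [0.0156 0.013 ]
0.4 [0.0235 0.0173]
0.5 [0.0318 0.0207]
0.6 [0.0404 0.0233]
0.7 [0.0493 0.025 ]
0.8 [0.0582 0.0258]
0.9 [0.0672 0.0257]
1.0 [0.0762 0.0248]
```

servo_tool --motion '[[[0.003, 0.0015, 0, 0, 0, 0, 1], [0.0095, 0.007, 0, 0, 0, 0, 1], [0.017, 0.0122, 0, 0, 0, 0, 1], [0.025, 0.0165, 0, 0, 0, 0, 1], [0.0333, 0.02, 0, 0, 0, 0, 1], [0.042, 0.0226, 0, 0, 0, 0, 1], [0.051, 0.0243, 0, 0, 0, 0, 1], [0.06, 0.025, 0, 0, 0, 0, 1], [0.069, 0.025, 0, 0, 0, 0, 1], [0.069, 0.025, 0, 0, 0, 0, 1]]]'

```text
clock: 11.05
eef_pos: [487.7, 180.5, 47.1]
eef_rot: [-3.14, 0.0, -2.561]
wrist_force: [0.3, -10.2, 7.0]
finger_gap: 14.4
finger_force: 30.0
```

```bash
python3 r.py 1 1.1 1.15 1.2 1.25 1.3 1.35 1.4 1.45 1.5 1.6 1.7
```

```text
clock 11.05 [487.65 180.47  47.11] [-1.7991e+02  1.0000e-02 -1.4673e+02] rack x -35.17 y -27.08 F rack 7.4 7.1 7.0 mom [-1.68 -0.07  0.05] gap 14.44152913999803
turn 0.915 radius 44.39  Ftang(resist) -1.10 Frad -10.19
1.0 [0.0077 0.0003]
1.1 [ 0.0165 -0.0015]
1.15 [ 0.0208 -0.0028]
1.2 [ 0.0251 -0.0043]
1.25 [ 0.0293 -0.006 ]
1.3 [ 0.0333 -0.0078]
1.35 [ 0.0373 -0.0099]
1.4 [ 0.0412 -0.0122]
1.45 [ 0.045  -0.0147]
1.5 [ 0.0486 -0.0174]
1.6 [ 0.0554 -0.0232]
1.7 [ 0.0616 -0.0297]
```

```bash
cat > p.py <<'E'
import sys,numpy as np
# p.py cmdx cmdy radius angles...
t=np.radians(228.2); ex=np.array([np.cos(t),np.sin(t)]); ey=np.array([-ex[1],ex[0]])
c=np.array([float(sys.argv[1]),float(sys.argv[2])]); R=float(sys.argv[3])
for w in map(float,sys.argv[4:]):
    g=np.array([484.4,136.2])+R*(-np.sin(w)*ex-np.cos(w)*ey); print(w,g.round(1),((g-c)/500).round(4))
E
python3 p.py 487.1 181.1 44.4 1 1.05 1.1 1.15 1.2 1.25 1.3 1.35 1.4
```

```text
1.0 [491.4 180. ] [ 0.0086 -0.0021]
1.05 [493.6 179.6] [ 0.013  -0.0029]
1.1 [495.8 179.1] [ 0.0173 -0.004 ]
1.15 [497.9 178.5] [ 0.0216 -0.0052]
1.2 [500.  177.8] [ 0.0258 -0.0067]
1.25 [502.  176.9] [ 0.0299 -0.0083]
1.3 [504.1 176. ] [ 0.0339 -0.0102]
1.35 [506. 175.] [ 0.0379 -0.0122]
1.4 [507.9 173.8] [ 0.0417 -0.0145]
```

servo_tool --motion '[[[0.0086, -0.0021, 0, 0, 0, 0, 1], [0.013, -0.0029, 0, 0, 0, 0, 1], [0.0173, -0.004, 0, 0, 0, 0, 1], [0.0216, -0.0052, 0, 0, 0, 0, 1], [0.0258, -0.0067, 0, 0, 0, 0, 1]]]'

```text
clock: 11.55
eef_pos: [499.9, 177.7, 47.1]
eef_rot: [-3.141, -0.0, -2.561]
wrist_force: [-2.7, -4.3, 7.5]
finger_gap: 13.9
finger_force: 30.0
```

```bash
python3 r.py; python3 p.py 500 177.75 44.4 1.25 1.3 1.35 1.4 1.45
```

```text
clock 11.55 [499.91 177.72  47.12] [-179.98   -0.   -146.72] rack x -41.29 y -16.11 F rack 5.1 0.9 7.5 mom [-0.7   0.61 -0.02] gap 13.937806598187189
turn 1.199 radius 44.33  Ftang(resist) 1.03 Frad -5.02
1.25 [502.  176.9] [ 0.0041 -0.0016]
1.3 [504.1 176. ] [ 0.0081 -0.0035]
1.35 [506. 175.] [ 0.0121 -0.0055]
1.4 [507.9 173.8] [ 0.0159 -0.0078]
1.45 [509.8 172.6] [ 0.0196 -0.0103]
```

servo_tool --motion '[[[0.004, -0.002, 0, 0, 0, 0, 1], [0.008, -0.0042, 0, 0, 0, 0, 1], [0.0118, -0.0064, 0, 0, 0, 0, 1]]]'

```text
clock: 11.85
eef_pos: [506.0, 174.9, 47.2]
eef_rot: [-3.142, 0.001, -2.561]
wrist_force: [-1.8, -0.4, 7.0]
finger_gap: 14.2
finger_force: 30.0
```

```bash
python3 r.py; python3 p.py 505.9 174.55 44 1.4 1.45 1.5 1.55 1.6
```

```text
clock 11.85 [505.95 174.86  47.19] [-1.8000e+02  4.0000e-02 -1.4672e+02] rack x -43.19 y -9.70 F rack 1.5 -1.1 7.0 mom [-0.03  0.47 -0.04] gap 14.218312120066416
turn 1.350 radius 44.26  Ftang(resist) 1.39 Frad -1.24
1.4 [507.7 173.5] [ 0.0037 -0.0021]
1.45 [509.6 172.3] [ 0.0073 -0.0045]
1.5 [511.3 171. ] [ 0.0109 -0.0071]
1.55 [513.  169.6] [ 0.0143 -0.0099]
1.6 [514.7 168.1] [ 0.0175 -0.0128]
```

servo_tool --motion '[[[0.0037, -0.0021, 0, 0, 0, 0, 1], [0.0073, -0.0045, 0, 0, 0, 0, 1], [0.0109, -0.0071, 0, 0, 0, 0, 1]]]'

```text
clock: 12.15
eef_pos: [511.4, 171.4, 47.2]
eef_rot: [3.142, 0.001, -2.561]
wrist_force: [-2.5, -1.0, 6.7]
finger_gap: 14.4
finger_force: 30.0
```

```bash
python3 r.py; python3 p.py 511.35 171 44 1.55 1.6 1.65 1.7
```

```text
clock 12.15 [511.36 171.42  47.19] [ 1.8000e+02  4.0000e-02 -1.4672e+02] rack x -44.23 y -3.38 F rack 2.4 -1.2 6.7 mom [ 0.05  0.46 -0.01] gap 14.403520647946795
turn 1.495 radius 44.36  Ftang(resist) 1.39 Frad -2.30
1.55 [513.  169.6] [ 0.0034 -0.0028]
1.6 [514.7 168.1] [ 0.0066 -0.0057]
1.65 [516.2 166.6] [ 0.0098 -0.0088]
1.7 [517.7 164.9] [ 0.0127 -0.0121]
```

servo_tool --motion '[[[0.0034, -0.0028, 0, 0, 0, 0, 1], [0.0066, -0.0057, 0, 0, 0, 0, 1], [0.0098, -0.0088, 0, 0, 0, 0, 1]]]'

```text
clock: 12.45
eef_pos: [516.3, 167.1, 47.2]
eef_rot: [3.142, 0.001, -2.561]
wrist_force: [-0.8, 0.5, 5.8]
finger_gap: 14.3
finger_force: 30.0
```

```bash
python3 r.py; python3 p.py 516.25 166.6 44 1.7 1.75 1.8 1.85
```

```text
clock 12.45 [516.32 167.07  47.19] [ 1.8000e+02  6.0000e-02 -1.4672e+02] rack x -44.29 y 3.22 F rack 0.1 -0.9 5.8 mom [0.14 0.43 0.02] gap 14.279392134199478
turn 1.643 radius 44.41  Ftang(resist) 0.91 Frad -0.20
1.7 [517.7 164.9] [ 0.0029 -0.0033]
1.75 [519.1 163.2] [ 0.0057 -0.0067]
1.8 [520.4 161.5] [ 0.0083 -0.0102]
1.85 [521.6 159.6] [ 0.0108 -0.0139]
```

servo_tool --motion '[[[0.0029, -0.0033, 0, 0, 0, 0, 1], [0.0057, -0.0067, 0, 0, 0, 0, 1], [0.0083, -0.0102, 0, 0, 0, 0, 1]]]'

```text
clock: 12.75
eef_pos: [520.6, 162.1, 47.2]
eef_rot: [3.142, 0.001, -2.561]
wrist_force: [-1.6, 0.5, 5.5]
finger_gap: 14.1
finger_force: 30.0
```

```bash
python3 r.py; python3 p.py 520.4 161.5 44 1.85 1.9 1.95 2
```

```text
clock 12.75 [520.57 162.05  47.2 ] [ 1.8000e+02  8.0000e-02 -1.4672e+02] rack x -43.38 y 9.73 F rack 0.7 -1.5 5.5 mom [0.31 0.22 0.05] gap 14.097311342084481
turn 1.792 radius 44.46  Ftang(resist) 1.32 Frad -1.05
1.85 [521.6 159.6] [ 0.0025 -0.0037]
1.9 [522.8 157.8] [ 0.0047 -0.0075]
1.95 [523.8 155.8] [ 0.0068 -0.0114]
2.0 [524.7 153.8] [ 0.0086 -0.0154]
```

servo_tool --motion '[[[0.0025, -0.0037, 0, 0, 0, 0, 1], [0.0047, -0.0075, 0, 0, 0, 0, 1], [0.0068, -0.0114, 0, 0, 0, 0, 1]]]'

```text
clock: 13.05
eef_pos: [524.1, 156.4, 47.3]
eef_rot: [-3.142, 0.002, -2.561]
wrist_force: [0.4, 1.2, 4.8]
finger_gap: 14.2
finger_force: 30.0
```

```bash
python3 r.py; python3 p.py 523.8 155.8 44.1 2 2.05 2.1 2.15
```

```text
clock 13.05 [524.11 156.43  47.25] [-1.7999e+02  1.0000e-01 -1.4672e+02] rack x -41.55 y 16.12 F rack -1.2 -0.5 4.8 mom [0.46 0.07 0.01] gap 14.243995626334046
turn 1.941 radius 44.57  Ftang(resist) 0.86 Frad 0.91
2.0 [524.8 153.9] [ 0.002  -0.0039]
2.05 [525.6 151.8] [ 0.0037 -0.008 ]
2.1 [526.4 149.7] [ 0.0051 -0.0121]
2.15 [527.  147.6] [ 0.0064 -0.0164]
```

servo_tool --motion '[[[0.002, -0.0039, 0, 0, 0, 0, 1], [0.0037, -0.008, 0, 0, 0, 0, 1], [0.0051, -0.0121, 0, 0, 0, 0, 1]]]'

```text
clock: 13.35
eef_pos: [526.8, 150.3, 47.3]
eef_rot: [-3.141, 0.002, -2.561]
wrist_force: [1.0, 2.0, 4.8]
finger_gap: 14.2
finger_force: 30.0
```

```bash
python3 r.py; python3 p.py 526.35 149.75 44.2 2.15 2.2 2.25 2.3
```

```text
clock 13.35 [526.76 150.34  47.27] [-1.7999e+02  1.1000e-01 -1.4672e+02] rack x -38.78 y 22.15 F rack -2.2 -0.6 4.8 mom [ 0.48 -0.12  0.02] gap 14.186751808186958
turn 2.090 radius 44.66  Ftang(resist) 1.57 Frad 1.61
2.15 [527.1 147.7] [ 0.0015 -0.0042]
2.2 [527.6 145.5] [ 0.0025 -0.0085]
2.25 [528.  143.3] [ 0.0033 -0.0128]
2.3 [528.3 141.1] [ 0.0039 -0.0172]
```

servo_tool --motion '[[[0.0015, -0.0042, 0, 0, 0, 0, 1], [0.0025, -0.0085, 0, 0, 0, 0, 1], [0.0033, -0.0128, 0, 0, 0, 0, 1]]]'

```text
clock: 13.65
eef_pos: [528.5, 143.9, 47.3]
eef_rot: [-3.141, 0.002, -2.561]
wrist_force: [2.0, 2.3, 4.3]
finger_gap: 14.4
finger_force: 30.0
```

```bash
python3 r.py; python3 p.py 528 143.35 44.4 2.3 2.35 2.4 2.45
```

```text
clock 13.65 [528.5  143.87  47.27] [-1.7998e+02  1.2000e-01 -1.4672e+02] rack x -35.11 y 27.76 F rack -3.1 -0.0 4.3 mom [ 0.53 -0.28 -0.03] gap 14.359755083840172
turn 2.240 radius 44.77  Ftang(resist) 1.92 Frad 2.40
2.3 [528.5 141.2] [ 0.001  -0.0044]
2.35 [528.7 139. ] [ 0.0014 -0.0088]
2.4 [528.8 136.7] [ 0.0016 -0.0132]
2.45 [528.8 134.5] [ 0.0015 -0.0177]
```

servo_tool --motion '[[[0.0012, -0.0044, 0, 0, 0, 0, 1], [0.0018, -0.0088, 0, 0, 0, 0, 1]]]'

```text
clock: 13.85
eef_pos: [529.2, 139.4, 47.2]
eef_rot: [-3.141, 0.002, -2.561]
wrist_force: [-0.8, 2.2, 7.4]
finger_gap: 14.0
finger_force: 30.0
```

```bash
python3 r.py; python3 p.py 528.9 138.95 44.8 2.4 2.45 2.5
```

```text
clock 13.85 [529.24 139.38  47.23] [-1.7998e+02  1.0000e-01 -1.4672e+02] rack x -32.26 y 31.31 F rack -1.1 -2.0 7.4 mom [ 0.45  0.04 -0.01] gap 13.984023826670722
turn 2.341 radius 44.95  Ftang(resist) 2.22 Frad -0.61
2.4 [529.2 136.7] [ 0.0006 -0.0044]
2.45 [529.2 134.5] [ 0.0005 -0.0089]
2.5 [529.  132.3] [ 0.0003 -0.0134]
```

servo_tool --motion '[[[0.0006, -0.0044, 0, 0, 0, 0, 1], [0.0005, -0.0089, 0, 0, 0, 0, 1]]]'

```text
clock: 14.05
eef_pos: [529.4, 134.9, 47.2]
eef_rot: [-3.141, 0.002, -2.561]
wrist_force: [-0.1, 1.9, 6.5]
finger_gap: 14.0
finger_force: 30.0
```

```bash
python3 r.py; python3 p.py 529.15 134.5 44.8 2.475 2.5 2.525 2.55
```

```text
clock 14.05 [529.4  134.93  47.2 ] [-1.7999e+02  9.0000e-02 -1.4672e+02] rack x -29.04 y 34.40 F rack -1.3 -1.3 6.5 mom [ 0.37 -0.02 -0.01] gap 13.9881552650194
turn 2.440 radius 45.02  Ftang(resist) 1.89 Frad -0.15
2.475 [529.1 133.4] [-0.0001 -0.0022]
2.5 [529.  132.3] [-0.0002 -0.0045]
2.525 [528.9 131.2] [-0.0005 -0.0067]
2.55 [528.8 130. ] [-0.0008 -0.0089]
```

Still free (about 2 N). I'll carry on in 0.1 rad steps.

servo_tool --motion '[[[-0.0002, -0.0045, 0, 0, 0, 0, 1], [-0.0008, -0.0089, 0, 0, 0, 0, 1]]]'

```text
clock: 14.25
eef_pos: [529.1, 130.4, 47.2]
eef_rot: [-3.141, 0.002, -2.561]
wrist_force: [1.9, 0.6, 6.2]
finger_gap: 14.1
finger_force: 30.0
```

```bash
python3 r.py; python3 p.py 528.75 130.05 44.9 2.6 2.65 2.7
```

```text
clock 14.25 [529.13 130.43  47.23] [-1.7998e+02  1.0000e-01 -1.4672e+02] rack x -25.51 y 37.19 F rack -1.7 1.1 6.2 mom [ 0.35 -0.22 -0.02] gap 14.122802653501433
turn 2.540 radius 45.10  Ftang(resist) 0.82 Frad 1.85
2.6 [528.5 127.8] [-0.0005 -0.0045]
2.65 [528.  125.6] [-0.0014 -0.0089]
2.7 [527.5 123.4] [-0.0026 -0.0132]
```

servo_tool --motion '[[[-0.0005, -0.0045, 0, 0, 0, 0, 1], [-0.0014, -0.0089, 0, 0, 0, 0, 1]]]'

```text
clock: 14.45
eef_pos: [528.4, 126.0, 47.2]
eef_rot: [-3.141, 0.002, -2.561]
wrist_force: [1.8, 1.1, 6.8]
finger_gap: 14.2
finger_force: 30.0
```

```bash
python3 r.py; python3 p.py 528.05 125.6 45.1 2.7 2.75 2.8
```

```text
clock 14.45 [528.4  125.98  47.22] [-1.7998e+02  1.0000e-01 -1.4672e+02] rack x -21.71 y 39.61 F rack -2.0 0.6 6.8 mom [ 0.36 -0.13  0.01] gap 14.192562809081018
turn 2.640 radius 45.17  Ftang(resist) 1.46 Frad 1.53
2.7 [527.6 123.4] [-0.0008 -0.0044]
2.75 [526.9 121.2] [-0.0022 -0.0087]
2.8 [526.1 119.1] [-0.0038 -0.0129]
```

servo_tool --motion '[[[-0.0008, -0.0044, 0, 0, 0, 0, 1], [-0.0022, -0.0087, 0, 0, 0, 0, 1]]]'

```text
clock: 14.65
eef_pos: [527.3, 121.6, 47.2]
eef_rot: [-3.141, 0.002, -2.561]
wrist_force: [1.3, 1.3, 5.6]
finger_gap: 14.1
finger_force: 30.0
```

```bash
python3 r.py; python3 p.py 526.95 121.25 45.2 2.8 2.825 2.85 2.9
```

```text
clock 14.65 [527.29 121.64  47.24] [-1.7998e+02  1.0000e-01 -1.4672e+02] rack x -17.74 y 41.68 F rack -1.8 0.1 5.6 mom [ 0.47 -0.15 -0.  ] gap 14.124882874074885
turn 2.739 radius 45.29  Ftang(resist) 1.61 Frad 0.85
2.8 [526.2 119.1] [-0.0014 -0.0043]
2.825 [525.8 118.1] [-0.0023 -0.0064]
2.85 [525.3 117. ] [-0.0032 -0.0084]
2.9 [524.3 115. ] [-0.0053 -0.0125]
```

servo_tool --motion '[[[-0.0014, -0.0043, 0, 0, 0, 0, 1], [-0.0032, -0.0084, 0, 0, 0, 0, 1]]]'

```text
clock: 14.85
eef_pos: [525.8, 117.5, 47.2]
eef_rot: [-3.141, 0.002, -2.561]
wrist_force: [1.8, 1.7, 4.8]
finger_gap: 14.8
finger_force: 30.0
```

```bash
python3 r.py; python3 p.py 525.35 117.05 45.3 2.875 2.9 2.925 2.95 3
```

```text
clock 14.85 [525.76 117.53  47.23] [-1.7998e+02  1.2000e-01 -1.4672e+02] rack x -13.65 y 43.28 F rack -2.4 0.2 4.8 mom [ 0.55 -0.24 -0.01] gap 14.763470071183436
turn 2.836 radius 45.38  Ftang(resist) 2.25 Frad 0.93
2.875 [524.9 116. ] [-0.0008 -0.0022]
2.9 [524.4 115. ] [-0.0019 -0.0042]
2.925 [523.9 114. ] [-0.003  -0.0062]
2.95 [523.3 113. ] [-0.0041 -0.0081]
3.0 [522.1 111.1] [-0.0065 -0.012 ]
```

servo_tool --motion '[[[-0.0019, -0.0042, 0, 0, 0, 0, 1], [-0.003, -0.0062, 0, 0, 0, 0, 1]]]'

```text
clock: 15.05
eef_pos: [524.3, 114.4, 47.2]
eef_rot: [-3.141, 0.002, -2.561]
wrist_force: [1.5, 3.0, 5.3]
finger_gap: 14.2
finger_force: 30.0
```

```bash
python3 r.py; python3 p.py 523.85 113.95 45.4 2.95 2.975 3 3.05
```

```text
clock 15.05 [524.28 114.4   47.23] [-1.7997e+02  1.2000e-01 -1.4673e+02] rack x -10.33 y 44.27 F rack -3.2 -0.8 5.3 mom [ 0.65 -0.33  0.01] gap 14.24395371833699
turn 2.912 radius 45.45  Ftang(resist) 3.35 Frad -0.07
2.95 [523.4 112.9] [-0.0009 -0.002 ]
2.975 [522.8 112. ] [-0.0021 -0.004 ]
3.0 [522.2 111. ] [-0.0033 -0.0059]
3.05 [520.9 109.2] [-0.006  -0.0096]
```

servo_tool --motion '[[[-0.0009, -0.002, 0, 0, 0, 0, 1], [-0.0021, -0.004, 0, 0, 0, 0, 1]]]'

```text
clock: 15.25
eef_pos: [523.3, 112.6, 47.2]
eef_rot: [-3.141, 0.002, -2.561]
wrist_force: [2.0, 3.7, 4.8]
finger_gap: 14.7
finger_force: 30.0
```

```bash
python3 r.py; python3 p.py 522.8 111.95 45.4 3 3.025 3.05
```

```text
clock 15.25 [523.31 112.6   47.23] [-1.7998e+02  1.4000e-01 -1.4672e+02] rack x -8.35 y 44.74 F rack -4.1 -0.9 4.8 mom [ 0.89 -0.4   0.  ] gap 14.661677281811306
turn 2.957 radius 45.51  Ftang(resist) 4.17 Frad -0.16
3.0 [522.2 111. ] [-0.0012 -0.0019]
3.025 [521.5 110.1] [-0.0025 -0.0037]
3.05 [520.9 109.2] [-0.0039 -0.0056]
```

servo_tool --motion '[[[-0.0012, -0.0019, 0, 0, 0, 0, 1], [-0.0025, -0.0037, 0, 0, 0, 0, 1]]]'

```text
clock: 15.45
eef_pos: [522.2, 110.8, 47.3]
eef_rot: [-3.141, 0.003, -2.561]
wrist_force: [3.0, 4.3, 5.4]
finger_gap: 14.1
finger_force: 30.0
```

```bash
python3 r.py; python3 p.py 521.55 110.1 45.4 3.04 3.05 3.06 3.07 3.08
```

```text
clock 15.45 [522.18 110.77  47.26] [-1.7997e+02  1.5000e-01 -1.4672e+02] rack x -6.23 y 45.12 F rack -5.3 -0.6 5.4 mom [ 0.94 -0.67 -0.03] gap 14.132995168293991
turn 3.004 radius 45.54  Ftang(resist) 5.30 Frad 0.09
3.04 [521.1 109.5] [-0.0008 -0.0011]
3.05 [520.9 109.2] [-0.0014 -0.0019]
3.06 [520.6 108.8] [-0.0019 -0.0026]
3.07 [520.3 108.4] [-0.0025 -0.0033]
3.08 [520.  108.1] [-0.003 -0.004]
```

servo_tool --motion '[[[-0.0013, -0.0018, 0, 0, 0, 0, 1], [-0.0027, -0.0037, 0, 0, 0, 0, 1]]]'

```text
clock: 15.65
eef_pos: [521.0, 109.0, 47.3]
eef_rot: [-3.141, 0.003, -2.561]
wrist_force: [5.2, 4.0, 4.5]
finger_gap: 14.4
finger_force: 30.0
```

```bash
python3 r.py; python3 p.py 520.2 108.25 45.4 3.08 3.085 3.09 3.1
```

```text
clock 15.65 [520.98 109.    47.25] [-179.96    0.18 -146.72] rack x -4.11 y 45.40 F rack -6.5 1.2 4.5 mom [ 1.06 -0.71  0.04] gap 14.352335076796189
turn 3.051 radius 45.58  Ftang(resist) 6.36 Frad 1.80
3.08 [520.  108.1] [-0.0003 -0.0003]
3.085 [519.9 107.9] [-0.0006 -0.0007]
3.09 [519.8 107.7] [-0.0009 -0.001 ]
3.1 [519.5 107.4] [-0.0015 -0.0018]
```

The force at the grip has grown steadily to 6.4 N, which is about 21–25 N of pull. That is in the right range, so I ease off the command, open the fingers and lift away.

servo_tool --motion '[[[0.0007, 0.0007, 0, 0, 0, 0, 0.9], [0.0007, 0.0007, 0, 0, 0, 0, 0.7], [0.0007, 0.0007, 0, 0, 0, 0, 0.6], [0.0007, 0.0007, 0, 0, 0, 0, 0.6], [0.0007, 0.0007, 0, 0, 0, 0, 0.6], [0.0007, 0.0007, 0.03, 0, 0, 0, 0.6], [0.0007, 0.0007, 0.08, 0, 0, 0, 0.6], [0.0007, 0.0007, 0.16, 0, 0, 0, 0.6], [0.0007, 0.0007, 0.2, 0, 0, 0, 0.6], [0.0007, 0.0007, 0.2, 0, 0, 0, 0.6]]]'

```text
clock: 16.65
eef_pos: [521.4, 108.9, 149.2]
eef_rot: [-3.14, 0.004, -2.561]
wrist_force: [0.5, 0.0, 0.1]
finger_gap: 37.6
finger_force: 0.0
```

```bash
python3 r.py; python3 - <<'E'
from h import *
t=np.radians(228.2); ex=np.array([np.cos(t),np.sin(t)]); ey=np.array([-ex[1],ex[0]])
for n in ('wrist','side'):
    c,P=shot(n,'f_%s.png'%n); Z=P.reshape(-1,3); C=c['frame'].reshape(-1,3).astype(int)
    r=Z[:,:2]-[484.4,136.2]; a=r@ex; b=r@ey; k=(abs(Z[:,2]-75)<3)&(a>25)&(a<65)&(abs(b)<65)
    if k.sum()>20: print(n,k.sum(),cv2.minAreaRect(np.c_[a,b][k].astype(np.float32)))
    k=(C[:,0]>110)&(C[:,1]<70)&(C[:,2]<70)&(Z[:,2]>66)&(Z[:,2]<78)&(np.hypot(a,b)<70)
    if k.sum()>5:
        g=cv2.minEnclosingCircle(np.c_[a,b][k].astype(np.float32)); print('grip',g,'turn',np.arctan2(-g[0][0],-g[0][1])%6.283)
E
```

```text
clock 16.65 [521.39 108.88 149.2 ] [-179.88    0.24 -146.72] rack x -4.29 y 45.79 F rack -0.3 0.4 0.1 mom [ 0.05  0.03 -0.04] gap 37.603816628171984
turn 3.048 radius 45.99  Ftang(resist) 0.31 Frad 0.42
wrist 2788 ((42.582252502441406, -1.8640174865722656), (109.78133392333984, 18.048484802246094), 89.98797607421875)
grip ((-5.836104869842529, 44.532936096191406), 6.416200160980225) turn 3.011283834663793
```

View pics/f_wrist.png

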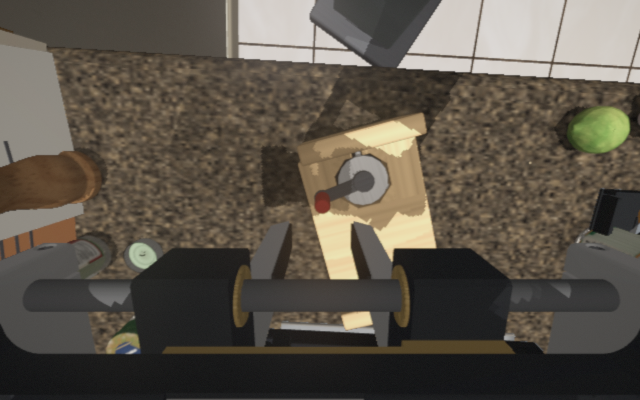

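The view shows the board flush on the rack, the lever pointing along +y with its grip at (322,200), and the gripper clear. The board's y reads -1.9, so I check it against the plinth edges in the same image.

```bash
python3 - <<'E'
from h import *
t=np.radians(228.2); ex=np.array([np.cos(t),np.sin(t)]); ey=np.array([-ex[1],ex[0]])
c,P=shot('wrist'); Z=P.reshape(-1,3); r=Z[:,:2]-[484.4,136.2]; a=r@ex; b=r@ey
for n,z,lo,hi in (('plinth',32,10,31),('plinth2',32,-30,0),('board',75,36,50)):
    k=(abs(Z[:,2]-z)<3)&(a>lo)&(a<hi)&(abs(b)<75); print(n,k.sum(),np.percentile(b[k],[.3,1,99,99.7]).round(1),np.median(Z[k,2]).round(1))
E
```

```text
plinth 2178 [-58.6 -57.9  59.3  60.1] 32.9
plinth2 2390 [-59.  -58.2  59.6  60.2] 33.0
board 2232 [-56.2 -55.2  51.8  52.7] 75.9
```

```bash
python3 -c "
from cell import manip
print(manip.sign_off())"
```

```text
the job is handed in; nothing more can be done
None
```

The end board is on the rack and handed in at about 17 s: it sits flush, though 1–2 mm toward -y, within the groove's slack. The cam is turned to about 3.05 rad, which I estimate from the force at the grip to be a 20–25 N pull on the stud. The lever stayed put when released, the gripper is clear, and I did not touch the jars.

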